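# Hang the lift-off door back on the enclosure

## Robot

A 6-joint arm with a two-finger parallel gripper is mounted at the origin on a cart in front of the work surface, level with it; the furniture and walls round the work are solid. World frame = base frame: x ahead of the robot, y to its left, z up, the work surface at z = 0. Lengths are in mm, angles in rad, forces in N, time in s.
With the tool pointing down it reaches from about 350 to 875 mm from the base axis. Payload 4.2 kg.
Tool frame: the origin (TCP) lies midway between the tips of the shut fingers; the grasp point (between the pads) lies 19 mm behind it (arm.hold_point_z is the distance from the TCP to the grasp point, in mm); z points along the fingers, y is the line along which they close (so a half turn about z gives the same grasp; the last joint's range is limited). The gripper opens to 85 mm and grips with 20 to 120 N. Pads are 22 mm wide; open, the fingers measure 114 mm over their backs; the gripper's body (76 mm by 85 mm) begins 54 mm behind the grasp point. The pads swing forward as they close: fully open they stand 13 mm farther back than shut.
Start: joints at [1.471, 0.385, 0.008, 0, -1.194, -0.259], TCP at [219.436, 585.19, 231.312] pointing down, gripper open.
Joint ranges: [-3.14, 3.14], [-1.21, 2.06], [-1.07, 1.41], [-3.16, 2.05], [-2.99, -0.16], [-3.1, 3.1]. Speed limits (rad/s): [2.79, 2.79, 3.14, 3.14, 3.14, 3.14].

## Interface

Orientations are given as a unit quaternion [x, y, z, w].
In Python, from bench import arm, vision gives the robot as it stands. The module is installed in compiled form; this text tells all that it offers.
- The arm moves only by the tool servo_tool, never from a script. Its argument "plan" is a list of rows, each a list of 7 numbers: the shift along the world's x, y, z each as a share of 300 mm, from -1 to 1, then the turn, a rotation vector about the world's x, y, z each as a share of 2 rad, from -1 to 1, then the opening, from 0 (shut) to 1 (fully open). A call has 1 to 20 rows; each row shifts and turns the commanded pose from where the row before left it; what a row does not reach is not made up. A row lasts 1/8 s, in which the tool goes at most 62.5 mm and 10.7 degrees, less where a joint would pass 70% of its speed; a pose out of reach is approached as far as the arm can. A call with a number of a shift or a turn outside -1 to 1 is refused whole. A call with a gripper value outside its range is refused whole. The fingers move at their own pace and stop on an object; the grip force is fixed at half the most. Time passes only in rows, so rows that do not move let the fingers close. It gives the time, the measured TCP pose, the force, the opening and the grip force at its end, in the units of the state.
- arm.read_state(): the state, without advancing time (a new reading comes with each control period).
- vision.get_image(name): name is "scene" or "top"; returns a dict with "image" (420x560x3 uint8, red, green, blue), "z_map" (420x560 float32, mm along the optical axis (not along the pixel's ray), 0 where there is no reading), "K" (3x3 intrinsics, pixels), "D" ([k1, k2, p1, p2, k3] as OpenCV has them; the pictures are not rectified), "world_to_cam" (4x4, takes a point from world to camera coordinates). Camera axes: x right, y down, z forward; pixel columns grow to the right and rows downward; lengths in mm; the calibration is good to about 2 mm. A picture is of the moment at which its call begins.
- arm.job_done(): hands the job in; it is judged then, once.
The state is a dict: "clock": time; "joints": joint angles; "joint_vel": joint speeds; "joint_efforts": joint torques, N m; "position": TCP position; "ee_rot": TCP orientation; "contact_force": force on the tool from outside, world axes, zero at the start; "wrist_torque": the same for the moment, N m; "gripper_width": finger opening in mm; "grasp_force": force on a finger pad.
Only numpy, scipy, OpenCV 4.12 (cv2) and the standard library are available. Lean on these libraries where they do the work, as an engineer would, in place of code of your own. Each camera call takes 0.05 s, during which the arm holds its last target. There are 200 camera calls.

## Task

Two grey panels stand in slotted wooden blocks; one has two hinge knuckles on its edge. Take that one by the tab on its top and lower it onto the open steel enclosure so that both knuckles drop fully onto their two pins, and leave it hanging upright, shut across the opening. Leave the plain panel in its block.

Things in the scene. Friction and masses are not known exactly. Their poses are not given: they have to be found in the camera images.
- door: (mm) Door to hang, loose, 0.3 kg: grey panel 12 (x) x 120 (y) x 120 (z), steel tab on top, two ring knuckles at its +y edge. Origin: centre of the underside; -x is its front (vent slots, roughly to the robot), z up. Starts upright in a 14-wide slot of a fixed wooden block 90 x 80, 37 high, slot floor 12 over the bench: lift 30 straight up to clear. Either block, left or right, may hold it.
- tab (a point): (mm) On the door: where to grip, from above, across the thickness (x). It is 146 above the door's origin (x = y = 0). The tab is 12 thick (x), 40 wide (y), from 120 to 165 above the origin. Axes as the door's.
- knuckle (a point): (mm) On the door: centre of the lower knuckle's underside, at 0, +82, 22 in the door's frame; axes as the door's. Both knuckles are upright rings, outside diameter 30, bore 22, 16 high, open through, on one vertical axis; the upper one is 75 above the lower.
- pin (a point): (mm) On the enclosure: foot of the lower hinge pin, on the bracket top where the lower knuckle's underside rests; axes as the enclosure's. Upper pin and bracket: the same, 75 higher on the same vertical axis, so come level from the front with the knuckles 25 to 50 above their seats, then lower. Pins 22 high, diameter 10, top 10 tapering to 4. Brackets 6 thick, 26 wide. Hung: knuckle = pin.
- enclosure: (mm) Fixed grey box, open at its front (-x, roughly to the robot), hinge pins at its left (+y). Origin: under it on the bench. Box x -36 to 40, y -60 to 60, top at z 120; base plate 8 high is a sill out to x = -85. Pin foot at -52, 82, 32. Door hung shut: axes as the enclosure's, its origin at -52, 0, 10 (2 above the sill).
- blank_panel: Bystander, to be left alone: the same panel and tab without knuckles, loose, upright in the other wooden block. Origin and axes as the door's.
Mind the look-alikes: they are no part of the job. What is shaped like the door but red is not meant.

How it is judged (in metres and radians):
At the end, for the whole second after the job is handed in: The door is at rest, its lower knuckle within 12 mm sideways and 7 mm in height of its seat on the lower pin, upright within 10 degrees, and shut: the middle of its lower edge within 35 mm (about 25 degrees) of the closed plane, on the enclosure's side of the hinge (horizontal distance between knuckle and pin below 0.012 m and z of knuckle in the frame of pin between -0.007 and 0.007 m and angle between door's own z axis and vertical below 0.17 rad and x of door in the frame of pin between -0.035 and 0.035 m and y of door in the frame of pin below -0.05 m and linear speed of door below 0.03 m/s); the robot touches nothing.
It fails at once if the plain panel was moved by more than 20 mm (distance of blank_panel from where it was at the start of the episode above 0.02 m).
It fails at once if the door was tipped over by more than 40 degrees (angle between door's own z axis and vertical above 0.7 rad).
It also fails if it takes over 42 s, if anything falls off the work surface, if the arm or the gripper's body presses on something with over 40 N, if the wrist force passes 120 N, or if a joint passes its speed limit or range.

## Working session

There is one attempt and no reset: what is moved stays moved. The work goes in short steps, Python scripts to look and compute and a tool call to move; the robot and the scene stay as the last step left them, time stands still between calls to the robot, and variables do not carry over. Pictures are saved under pics/ and viewed, at most 10 in all, crops included, and the job is handed in when it is done.

Besides the shell and the picture viewer there is one more tool, called after ">>>" by a JSON object that holds its "fn" and its "kwargs", one argument or row to a line. servo_tool: Moves the arm, as the interface text tells. Its arguments: {"type":"object","properties":{"plan":{"type":"array"}},"required":["plan"]}

```bash
mkdir -p pics; cat > h.py <<'E'
import numpy as np, cv2
from bench import arm, vision
def cloud(d):
    z=d["z_map"]; h,w=z.shape
    u,v=np.meshgrid(np.arange(w),np.arange(h))
    p=cv2.undistortPoints(np.stack([u,v],-1).reshape(-1,1,2).astype(np.float64),d["K"],np.array(d["D"],float)).reshape(h,w,2)
    P=np.dstack([p*z[...,None],z])
    M=np.linalg.inv(d["world_to_cam"])
    W=P@M[:3,:3].T+M[:3,3]; W[z<=0]=np.nan
    return W
E
python3 - <<'E'
from h import *
for n in("scene","top"):
    d=vision.get_image(n); np.savez(n+".npz",**d)
    cv2.imwrite(f"pics/{n}0.png",d["image"][...,::-1]); print(n,d["K"][0,0],np.linalg.inv(d["world_to_cam"]).round(2).tolist())
print(arm.read_state())
E
```

```text
scene 427.947607682159 [[0.53, -0.51, 0.68, -381.38], [-0.85, -0.32, 0.42, -531.82], [0.0, -0.8, -0.61, 964.75], [0.0, 0.0, 0.0, 1.0]]
top 447.7849884587394 [[-0.02, -1.0, 0.07, 451.23], [-1.0, 0.02, 0.01, 37.6], [-0.01, -0.07, -1.0, 1598.59], [0.0, 0.0, 0.0, 1.0]]
{'clock': 0.1, 'joints': array([ 1.47059026e+00,  3.85497766e-01,  6.75117850e-03, -4.07786606e-04,
       -1.19402857e+00, -2.58612426e-01]), 'joint_vel': array([ 0.00110012, -0.00272001,  0.00275771,  0.00279653,  0.00130745,
       -0.0015512 ]), 'joint_efforts': array([-1.36098070e-04, -3.93319952e+01,  1.88928527e+01,  4.19792891e+00,
       -2.59940061e-03,  3.77264129e-06]), 'position': array([219.27998684, 584.70398231, 230.3196691 ]), 'ee_rot': array([ 9.83935362e-01, -1.78522238e-01, -1.10640468e-04,  1.00130976e-03]), 'contact_force': array([ 0.55586331, -0.23265253, -0.67664027]), 'wrist_torque': array([0.00070875, 0.01713022, 0.04269898]), 'grasp_force': 0.0, 'gripper_width': 85.30728610858918}
```

View pics/scene0.png

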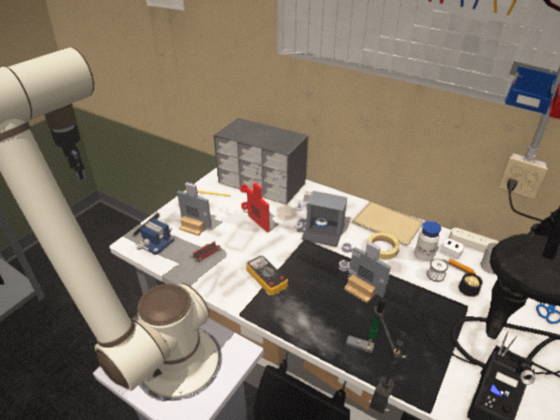

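View pics/top0.png

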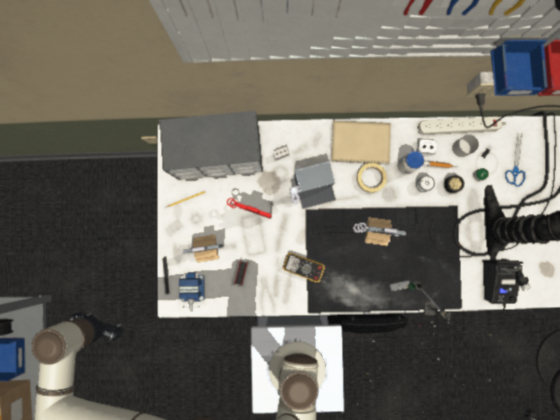

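Scene view: the door with knuckles is the right panel (scene ~(365,265), knuckles (345,248–267); top ~(378,230)). The plain panel is at left (scene (193,208)). The enclosure is at scene (325,215) and top (313,180), and the red decoy is in between. I'll zoom in on both.

```bash
python3 - <<'E'
from h import *
a=cv2.imread("pics/scene0.png")[180:310,285:405]; b=cv2.imread("pics/top0.png")[145:255,280:415]
a=cv2.resize(a,(390,422),interpolation=2); b=cv2.resize(b,(405,330),interpolation=2)
o=np.zeros((422,800,3),np.uint8); o[:, :390]=a; o[:330,395:]=b; cv2.imwrite("pics/z.png",o)
for n in("scene","top"):
    d=dict(np.load(n+".npz")); W=cloud(d)
    # table check & regions
    m=(W[...,0]>300)&(W[...,0]<900)&(W[...,1]>-400)&(W[...,1]<100)&(W[...,2]>20)&(W[...,2]<260)
    print(n,m.sum(), np.nanmedian(W[...,2][(abs(W[...,2])<25)]))
    mm=m.astype(np.uint8); c,l,s,ce=cv2.connectedComponentsWithStats(mm)
    for i in range(1,c):
        if s[i,4]>30: 
            P=W[l==i]; print(s[i],P.min(0).round(),P.max(0).round())
E
```

```text
scene 4533 2.5043674031070395
[ 295  191   52   43 1293] [ 579. -138.   20.] [783.  63. 126.]
[263 201   7  28 162] [529.  73.  20.] [551. 100. 125.]
[415 221  16  34 201] [ 683. -400.   20.] [ 740. -378.  125.]
[ 339  232   60   64 2038] [ 441. -364.   20.] [ 730. -206.  181.]
[246 255  42  37 814] [ 308. -104.   20.] [409.  41.  48.]
top 3045 1.6049781226378173
[273 146  16  13 123] [746.  13.  20.] [786.  66.  54.]
[399 152  14  21 195] [ 686. -400.   20.] [ 741. -378.  128.]
[ 289  161   46   43 1014] [ 585. -138.   25.] [716.  14. 132.]
[357 163  30  29 297] [ 622. -332.   20.] [ 723. -229.   37.]
[264 212   8   7  34] [535.  78.  29.] [550.  99. 123.]
[353 220  53  22 588] [ 445. -363.   20.] [ 520. -207.  188.]
[283 252  41  30 744] [312. -99.  20.] [415.  40.  49.]
[413 281  11   6  36] [ 301. -398.  118.] [ 314. -381.  191.]
```

View pics/z.png

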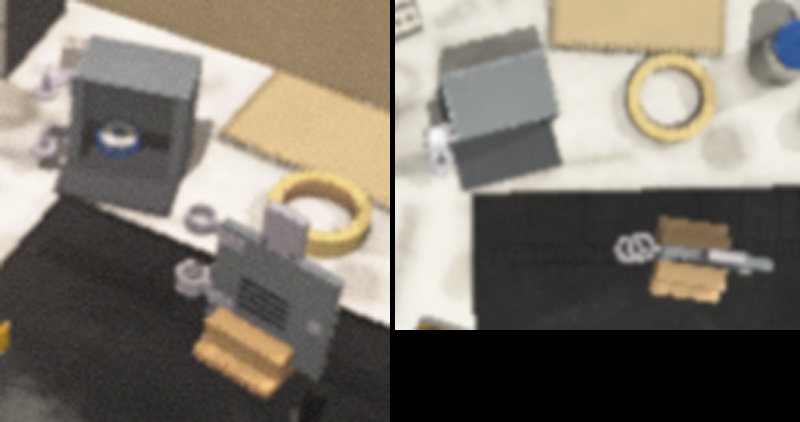

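The right panel carries the rings (zoom (200,215) and (190,275)). The enclosure is turned, with its hinge brackets at its left front (zoom (45,80) and (45,145)). Now the fits.

```bash
cat >> h.py <<'E'
def sel(W,x,y,z):
    with np.errstate(invalid='ignore'):
        return (W[...,0]>x[0])&(W[...,0]<x[1])&(W[...,1]>y[0])&(W[...,1]<y[1])&(W[...,2]>z[0])&(W[...,2]<z[1])
def rect(P):
    r=cv2.minAreaRect(P[:,:2].astype(np.float32)); return np.round(r[0],1),np.round(r[1],1),round(r[2],1)
def planefit(P):
    for _ in range(6):
        c=np.median(P,0) if _==0 else P.mean(0); n=np.linalg.svd(P-c,full_matrices=False)[2][2]; e=abs((P-c)@n); P=P[e<max(2.5,2*np.median(e))]
    return c.round(1),n.round(3),len(P),round(float(e.std()),2)
E
python3 - <<'E'
from h import *
for n in("scene","top"):
    d=dict(np.load(n+".npz")); W=cloud(d); print("==",n)
    P=W[sel(W,(440,535),(-370,-200),(150,200))]; print("tab",len(P),P.min(0).round(),P.max(0).round(), rect(P))
    P=W[sel(W,(440,535),(-370,-200),(125,140))]; print("paneltop",len(P),rect(P), np.median(P,0).round(1))
    P=W[sel(W,(440,535),(-370,-225),(60,122))]; 
    if n=="scene": print("panelface",len(P),planefit(P),P.min(0),P.max(0))
    P=W[sel(W,(440,535),(-250,-190),(30,140))]; print("knuck",len(P), rect(P))
    for lo in (102,25): 
        Q=P[(P[:,2]>lo)&(P[:,2]<lo+26)]; 
        if len(Q)>5: print(lo,len(Q),rect(Q),np.percentile(Q[:,2],[50,95]).round(1))
    P=W[sel(W,(560,730),(-145,70),(110,135))]; print("boxtop",len(P),rect(P),np.median(P,0).round(1))
    E=sel(W,(560,730),(-145,70),(113,135)); 
    P=W[sel(W,(560,700),(5,75),(10,140))]; print("brackets"); print(P[np.argsort(P[:,2])].round(0).astype(int).tolist()[::3])
E
```

```text
== scene
tab 150 [ 470. -323.  150.] [ 487. -283.  181.] (array([ 479.3, -303.2]), array([40. , 16.1]), 83.7)
paneltop 219 (array([ 479.5, -284.4]), array([157.6,  27.9]), 77.4) [ 476.4 -295.6  131.4]
panelface 640 (array([ 473.7, -303.5,   91.6]), array([-0.987,  0.161,  0.002]), 560, 0.65) [ 461.12815314 -362.73020456   60.01151662] [ 503.23955213 -225.13977057  121.97437162]
knuck 258 (array([ 493.5, -227.3]), array([32.8, 42.6]), 7.6)
102 111 (array([ 488., -225.]), array([45. , 28.6]), 45.0) [120.2 127.1]
25 85 (array([ 493.3, -227.4]), array([30.1, 43. ]), 4.9) [44.7 50.1]
boxtop 540 (array([650.6, -62.3]), array([104.9, 148.7]), 17.6) [660.2 -71.1 119.6]
brackets
[[627, 6, 31], [617, 8, 33], [591, 7, 102], [623, 7, 106]]
== top
tab 58 [ 473. -323.  151.] [ 487. -283.  188.] (array([ 480.3, -302.7]), array([40.7, 11.9]), 80.6)
paneltop 111 (array([ 486.8, -286.8]), array([156.8,  24.3]), 82.9) [ 484.9 -271.6  131.2]
knuck 96 (array([ 493.1, -228.4]), array([43.7, 26.3]), 88.3)
102 45 (array([ 493.4, -226.9]), array([26.5, 39.6]), 0.3) [123.5 127. ]
25 27 (array([ 493.9, -226.4]), array([39.7, 24.3]), 88.6) [47.2 50.8]
boxtop 853 (array([655. , -57.6]), array([ 96.1, 156.6]), 16.0) [665.9 -69.3 120.2]
brackets
[[610, 20, 10], [622, 9, 25], [615, 10, 28], [625, 13, 33], [604, 8, 98], [631, 14, 103], [627, 10, 106], [616, 11, 108], [633, 7, 109], [623, 11, 110], [622, 7, 115]]
```

```bash
python3 - <<'E'
from h import *
pix={}
for n in("scene","top"):
    d=dict(np.load(n+".npz")); W=cloud(d); print("==",n)
    m=sel(W,(590,730),(-145,20),(114,126)).astype(np.uint8)
    m=cv2.morphologyEx(m,cv2.MORPH_OPEN,np.ones((5,5)))
    P=W[m>0]; print("boxtop",len(P),rect(P),"mean",P.mean(0).round(1))
    # PCA yaw of edges: front edge = min x' per y' bin
    for t in (14,15,16,17,18):
        a=np.radians(t); ex=np.array([np.cos(a),np.sin(a)]); ey=np.array([-ex[1],ex[0]])
        X=P[:,:2]@ex; Y=P[:,:2]@ey
        print(t,"x",np.percentile(X,[2,98]).round(1),"y",np.percentile(Y,[2,98]).round(1),"dx",round(np.ptp(np.percentile(X,[2,98])),1),"dy",round(np.ptp(np.percentile(Y,[2,98])),1))
    g=d["image"]
    if n=="scene": P=W[sel(W,(560,720),(-160,40),(4,14))]; print("sill",len(P))
a=cv2.imread("pics/scene0.png")[185:245,290:355]; b=cv2.imread("pics/top0.png")[150:215,280:345]
o=np.zeros((390,800,3),np.uint8); a=cv2.resize(a,None,fx=6,fy=6,interpolation=2); b=cv2.resize(b,None,fx=6,fy=6,interpolation=2)
o[:a.shape[0],:390]=a; o[:390,400:790]=b; cv2.imwrite("pics/z2.png",o)
E
```

```text
== scene
boxtop 492 (array([664.4, -72.6]), array([ 83.7, 116.9]), 14.3) mean [662.8 -73.6 119.7]
14 x [589.3 664.2] y [-286.6 -176.2] dx 74.9 dy 110.4
15 x [585.6 660. ] y [-297.7 -187. ] dx 74.5 dy 110.7
16 x [581.1 655.5] y [-308.5 -197.7] dx 74.4 dy 110.9
17 x [576.2 651.1] y [-319.3 -208.2] dx 75.0 dy 111.1
18 x [571.7 646.8] y [-330.1 -219.1] dx 75.1 dy 110.9
sill 853
== top
boxtop 364 (array([667.1, -70.8]), array([ 75.4, 111.7]), 13.7) mean [672.1 -80.5 120.4]
14 x [596.5 666. ] y [-281.4 -179.4] dx 69.5 dy 101.9
15 x [592.1 661.9] y [-292.4 -190.9] dx 69.8 dy 101.5
16 x [587.7 657.7] y [-303.2 -202.4] dx 70.0 dy 100.8
17 x [583.  653.5] y [-314.2 -213.8] dx 70.5 dy 100.3
18 x [578.2 649. ] y [-324.8 -225.1] dx 70.8 dy 99.6
```

View pics/z2.png

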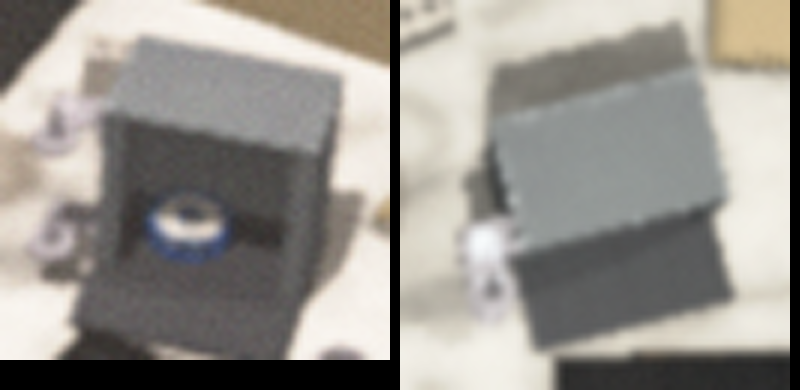

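Zoom of the enclosure: left is scene, with top-face corners at zoom (140,40), (340,75), (325,155), (105,112). Right is top view, with corners at (495,122), (695,65), (728,205), (520,252) and brackets at (485,245–300). I'll cast these onto z=120.

```bash
cat >> h.py <<'E'
def cast(d,uv,z):
    p=cv2.undistortPoints(np.array(uv,float).reshape(-1,1,2),d["K"],np.array(d["D"],float)).reshape(-1,2)
    M=np.linalg.inv(d["world_to_cam"]); r=np.c_[p,np.ones(len(p))]@M[:3,:3].T; o=M[:3,3]
    return (o+r*((z-o[2])/r[:,2])[:,None])[:,:2]
def proj(d,P):
    M=d["world_to_cam"]; return cv2.projectPoints(np.array(P,float).reshape(-1,1,3),cv2.Rodrigues(M[:3,:3])[0],M[:3,3],d["K"],np.array(d["D"],float))[0].reshape(-1,2)
E
python3 - <<'E'
from h import *
S={"scene":(np.array([[140,40],[340,75],[325,155],[105,112]])/6+[290,185]),"top":(np.array([[495,122],[695,65],[728,205],[520,252]])-[400,0])/6+[280,150]}
for n,c in S.items():
    d=dict(np.load(n+".npz")); c=c-0.42; g=d["image"].astype(int)
    Q=cast(d,c,120); print(n,Q.round(1).tolist(),"mean",Q.mean(0).round(1),"len",np.linalg.norm(Q-np.roll(Q,-1,0),axis=1).round(1))
    e=Q-np.roll(Q,-1,0); print(np.degrees(np.arctan2(e[:,1],e[:,0])).round(1))
    # colour mask of top face by k-distance to central colour
    cc=c.mean(0).astype(int); ref=np.median(g[cc[1]-3:cc[1]+4,cc[0]-3:cc[0]+4].reshape(-1,3),0); 
    m=(abs(g-ref).max(2)<22).astype(np.uint8); m=cv2.morphologyEx(m,cv2.MORPH_OPEN,np.ones((3,3)))
    k,l=cv2.connectedComponents(m,connectivity=4); q=l==l[cc[1],cc[0]]
    v,u=np.nonzero(q); R=cast(d,np.c_[u,v],120); print("mask",q.sum(),R.mean(0).round(1),cv2.minAreaRect(R.astype(np.float32)))
E
```

```text
scene [[683.6, -9.0], [714.1, -119.1], [643.8, -142.8], [614.0, -24.9]] mean [663.9 -74. ] len [114.2  74.2 121.6  71.4]
[ 105.5   18.6  -75.8 -167.1]
mask 472 [664.4 -71.7] ((665.4370727539062, -71.15633392333984), (71.82637786865234, 127.4726333618164), 14.63155460357666)
top [[688.7, -9.0], [718.0, -121.1], [639.2, -136.8], [615.8, -20.9]] mean [665.4 -71.9] len [115.8  80.4 118.2  73.9]
[ 104.7   11.3  -78.6 -170.7]
mask 804 [667.6 -70.7] ((667.8361206054688, -70.97827911376953), (76.4172592163086, 120.15481567382812), 12.776198387145996)
```

```bash
cat >> h.py <<'E'
def enc(p,c=(666.,-71.4),yaw=13.5):
    # c = centre of box top (enclosure x=2,y=0)
    a=np.radians(yaw); R=np.array([[np.cos(a),-np.sin(a)],[np.sin(a),np.cos(a)]])
    p=np.atleast_2d(np.array(p,float)); return np.c_[(p[:,:2]-[2,0])@R.T+c,p[:,2]]
E
python3 - <<'E'
from h import *
print(enc([[-52,82,32],[-52,0,10]]))
o=np.zeros((600,800,3),np.uint8)
for n,(x,y),ox in(("scene",(290,185),0),("top",(280,150),400)):
    d=dict(np.load(n+".npz")); f=6
    a=cv2.resize(d["image"][y:y+65,x:x+65,::-1],None,fx=f,fy=f,interpolation=2).copy()
    def dr(P,col,close=False):
        q=((proj(d,enc(P))-[x,y]+.5)*f).astype(np.int32); cv2.polylines(a,[q.reshape(-1,1,2)],close,col,1,cv2.LINE_AA)
    dr([[-36,-60,120],[40,-60,120],[40,60,120],[-36,60,120]],(0,255,0),True)
    dr([[-36,60,8],[-85,60,8],[-85,-60,8],[-36,-60,8]],(0,255,255))
    for z in(32,107): dr([[-52,82,z],[-52,82,z+22]],(0,0,255)); dr([[-52+13*np.cos(t),82+13*np.sin(t),z] for t in np.linspace(0,6.28,20)],(255,0,0))
    o[:390,ox:ox+390]=a
cv2.imwrite("pics/z3.png",o[:390])
E
```

```text
[[594.34950446  -4.27171618  32.        ]
 [613.4920243  -84.00604965  10.        ]]
```

View pics/z3.png

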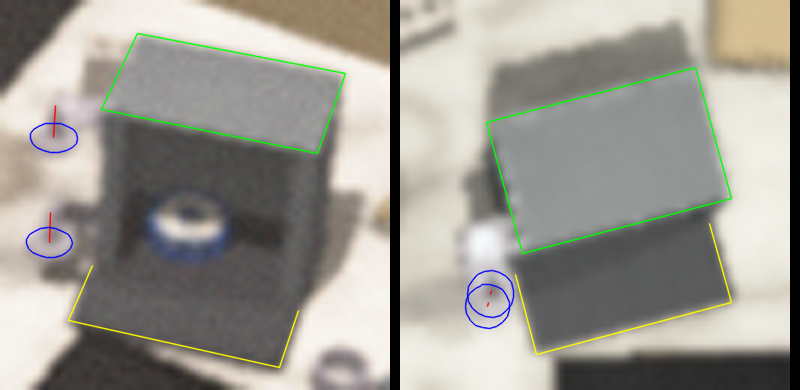

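The overlay fits to about 1 px: pin foot ≈ (595,-5), enclosure yaw ≈ 13.5°, door at (480,-303) with yaw ≈ -9.3°. Next, work out the transit arc.

```bash
python3 - <<'E'
import numpy as np
a=np.radians(np.linspace(69.5,-32.3,21)); r=np.linspace(625,567.6,21); P=np.c_[r*np.cos(a),r*np.sin(a)]
P[0]=[219,585];P[-1]=[480,-303]; print((np.diff(P,axis=0)/300).round(3).tolist())
E
```

```text
[[0.166, -0.08], [0.158, -0.095], [0.148, -0.108], [0.137, -0.12], [0.125, -0.131], [0.112, -0.141], [0.099, -0.15], [0.085, -0.158], [0.07, -0.164], [0.055, -0.168], [0.04, -0.172], [0.024, -0.174], [0.008, -0.174], [-0.007, -0.174], [-0.022, -0.171], [-0.037, -0.168], [-0.052, -0.163], [-0.066, -0.157], [-0.079, -0.15], [-0.091, -0.141]]
```

>>> {"fn": "servo_tool", "kwargs": {
  "plan": [
    [0.166,-0.08,0.06,0,0,-0.0343,1],
    [0.158,-0.095,0.06,0,0,-0.0343,1],
    [0.148,-0.108,0.06,0,0,-0.0343,1],
    [0.137,-0.12,0.06,0,0,-0.0343,1],
    [0.125,-0.131,0,0,0,-0.0343,1],
    [0.112,-0.141,0,0,0,-0.0343,1],
    [0.099,-0.15,0,0,0,-0.0343,1],
    [0.085,-0.158,0,0,0,-0.0343,1],
    [0.07,-0.164,0,0,0,-0.0343,1],
    [0.055,-0.168,0,0,0,-0.0343,1],
    [0.04,-0.172,0,0,0,-0.0343,1],
    [0.024,-0.174,0,0,0,-0.0343,1],
    [0.008,-0.174,0,0,0,-0.0343,1],
    [-0.007,-0.174,0,0,0,-0.0343,1],
    [-0.022,-0.171,0,0,0,-0.0343,1],
    [-0.037,-0.168,0,0,0,-0.0343,1],
    [-0.052,-0.163,0,0,0,-0.0343,1],
    [-0.066,-0.157,0,0,0,-0.0343,1],
    [-0.079,-0.15,0,0,0,-0.0343,1],
    [-0.091,-0.141,0,0,0,-0.0343,1]
  ]
}}

```text
clock: 2.6
position: [480.3, -303.8, 302.6]
ee_rot: [-0.647, 0.762, 0.001, -0.0]
contact_force: [0.6, -0.1, -0.8]
gripper_width: 85.5
grasp_force: 0.0
```

>>> {"fn": "servo_tool", "kwargs": {
  "plan": [
    [0,0,0,0,0,0,1],
    [0,0,0,0,0,0,1]
  ]
}}

```text
clock: 2.85
position: [481.2, -302.5, 302.9]
ee_rot: [-0.648, 0.761, 0.0, -0.0]
contact_force: [0.2, 0.4, -0.0]
gripper_width: 85.3
grasp_force: 0.0
```

>>> {"fn": "servo_tool", "kwargs": {
  "plan": [
    [-0.003,0,-0.13,0,0,0,1],
    [0,0,-0.13,0,0,0,1],
    [0,0,-0.13,0,0,0,1],
    [0,0,-0.08,0,0,0,1],
    [0,0,-0.05,0,0,0,1],
    [0,0,-0.025,0,0,0,1],
    [0,0,0,0,0,0,1],
    [0,0,0,0,0,0,1]
  ]
}}

```text
clock: 3.85
position: [481.1, -302.7, 140.8]
ee_rot: [-0.648, 0.761, -0.001, 0.0]
contact_force: [0.5, 0.7, -0.0]
gripper_width: 85.4
grasp_force: 0.0
```

>>> {"fn": "servo_tool", "kwargs": {
  "plan": [
    [0,0,0,0,0,0,0.3],
    [0,0,0,0,0,0,0],
    [0,0,0,0,0,0,0],
    [0,0,0,0,0,0,0],
    [0,0,0,0,0,0,0],
    [0,0,0,0,0,0,0],
    [0,0,0,0,0,0,0],
    [0,0,0,0,0,0,0]
  ]
}}

```text
clock: 4.85
position: [480.5, -302.6, 140.0]
ee_rot: [-0.648, 0.761, -0.0, -0.0]
contact_force: [-0.3, -1.2, 2.4]
gripper_width: 11.7
grasp_force: 58.9
```

Gripped (11.7 mm, 59 N). Lift 37 mm straight up and check.

>>> {"fn": "servo_tool", "kwargs": {
  "plan": [
    [0,0,0.02,0,0,0,0],
    [0,0,0.03,0,0,0,0],
    [0,0,0.03,0,0,0,0],
    [0,0,0.03,0,0,0,0],
    [0,0,0.013,0,0,0,0],
    [0,0,0,0,0,0,0]
  ]
}}

```text
clock: 5.6
position: [480.5, -302.5, 177.1]
ee_rot: [-0.648, 0.761, -0.0, 0.0]
contact_force: [1.0, 1.1, -3.7]
gripper_width: 11.2
grasp_force: 58.5
```

>>> {"fn": "servo_tool", "kwargs": {
  "plan": [
    [0.01,0.05,0,0,0,0.015,0],
    [0.022,0.092,0,0,0,0.027,0],
    [0.022,0.092,0,0,0,0.027,0],
    [0.022,0.092,0,0,0,0.027,0],
    [0.022,0.092,0,0,0,0.027,0],
    [0.022,0.092,0,0,0,0.027,0],
    [0.022,0.092,0,0,0,0.027,0],
    [0.011,0.053,0,0,0,0.021,0],
    [0,0,0,0,0,0,0],
    [0,0,0,0,0,0,0],
    [0,0,0,0,0,0,0]
  ]
}}

```text
clock: 6.98
position: [526.1, -106.6, 176.7]
ee_rot: [0.785, -0.619, -0.0, 0.0]
contact_force: [0.2, -0.5, -4.8]
gripper_width: 10.9
grasp_force: 58.5
```

```bash
python3 - <<'E'
from h import *
s=arm.read_state(); print(s["clock"],s["position"],s["ee_rot"])
o=np.zeros((500,800,3),np.uint8)
for n,(x,y),ox in(("scene",(285,180),0),("top",(280,150),400)):
    d=vision.get_image(n); np.savez(n+"1.npz",**d); f=5
    o[:500,ox:ox+395]=cv2.resize(d["image"][y:y+100,x:x+79,::-1],None,fx=f,fy=f,interpolation=2)
    W=cloud(d)
    if n=="scene":
        P=W[sel(W,(480,570),(-175,-55),(70,160))]; print(len(P),planefit(P))
    P=W[sel(W,(480,570),(-60,20),(60,175))]; print("knuckle region",len(P),[ (lo,((P[:,2]>lo)&(P[:,2]<lo+30)).sum(),P[(P[:,2]>lo)&(P[:,2]<lo+30)].max(0).round(),P[(P[:,2]>lo)&(P[:,2]<lo+30)].min(0).round()) for lo in(60,140)])
cv2.imwrite("pics/z4.png",o)
E
```

```text
6.975 [ 526.05526344 -106.63630184  176.65420828] [ 7.85118625e-01 -6.19345395e-01 -9.94638907e-05  1.26889696e-04]
835 (array([ 522.2, -110.8,  115.9]), array([0.971, 0.237, 0.009]), 634, 0.68)
knuckle region 253 [(60, np.int64(90), array([523., -16.,  89.]), array([492., -60.,  62.])), (140, np.int64(119), array([524., -16., 169.]), array([491., -60., 140.]))]Traceback (most recent call last):
  File "<stdin>", line 10, in <module>
    return umr_maximum(a, axis, None, out, keepdims, initial, where)
ValueError: zero-size array to reduction operation maximum which has no identity
```

```bash
python3 - <<'E'
from h import *
s=arm.read_state(); tx,ty,tz=s["position"]; yaw=np.radians(13.6); oz=tz-128
R=np.array([[np.cos(yaw),-np.sin(yaw)],[np.sin(yaw),np.cos(yaw)]])
o=np.zeros((500,800,3),np.uint8)
for n,(x,y),ox in(("scene",(290,185),0),("top",(280,150),400)):
    d=vision.get_image(n); np.savez(n+"1.npz",**d); f=6
    a=cv2.resize(d["image"][y:y+83,x:x+66,::-1],None,fx=f,fy=f,interpolation=2).copy()
    for z in(22,97):
      for h in (0,16):
        P=[[*(R@[15*np.cos(t),82+15*np.sin(t)]+[tx,ty]),oz+z+h] for t in np.linspace(0,6.28,30)]
        q=((proj(d,P)-[x,y]+.5)*f).astype(np.int32); cv2.polylines(a,[q.reshape(-1,1,2)],True,(0,255,0) if h else (0,160,255),1,cv2.LINE_AA)
    for z in(32,107):
        q=((proj(d,[[595,-5.3,z],[595,-5.3,z+22]])-[x,y]+.5)*f).astype(np.int32); cv2.polylines(a,[q.reshape(-1,1,2)],False,(0,0,255),1,cv2.LINE_AA)
    h=min(500,a.shape[0]); o[:h,ox:ox+396]=a[:h]
cv2.imwrite("pics/z4.png",o)
E
```

```text
(no output)
```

View pics/z4.png

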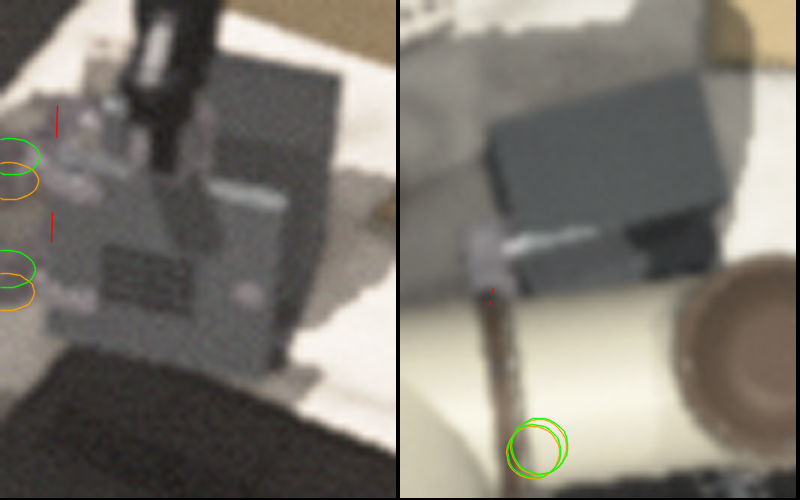

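The top view is hidden by the arm, and the scene view shows the door level in front of the opening, with rings at the left crop edge (x<40, y 140–310). I'll re-crop further left.

```bash
python3 - <<'E'
from h import *
s=arm.read_state(); tx,ty,tz=s["position"]; yaw=np.radians(13.6); oz=tz-128
R=np.array([[np.cos(yaw),-np.sin(yaw)],[np.sin(yaw),np.cos(yaw)]])
x,y,f=275,195,10
d=dict(np.load("scene1.npz")); a=cv2.resize(d["image"][y:y+60,x:x+60,::-1],None,fx=f,fy=f,interpolation=2); b=a.copy()
for z in(22,97):
  for h in (0,16):
    P=[[*(R@[15*np.cos(t),82+15*np.sin(t)]+[tx,ty]),oz+z+h] for t in np.linspace(0,6.28,30)]
    q=((proj(d,P)-[x,y]+.5)*f).astype(np.int32); cv2.polylines(b,[q.reshape(-1,1,2)],True,(0,255,0) if h else (0,160,255),1,cv2.LINE_AA)
cv2.imwrite("pics/z5.png",np.hstack([a[:,:400],b[:,:400]]))
E
```

```text
(no output)
```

View pics/z5.png

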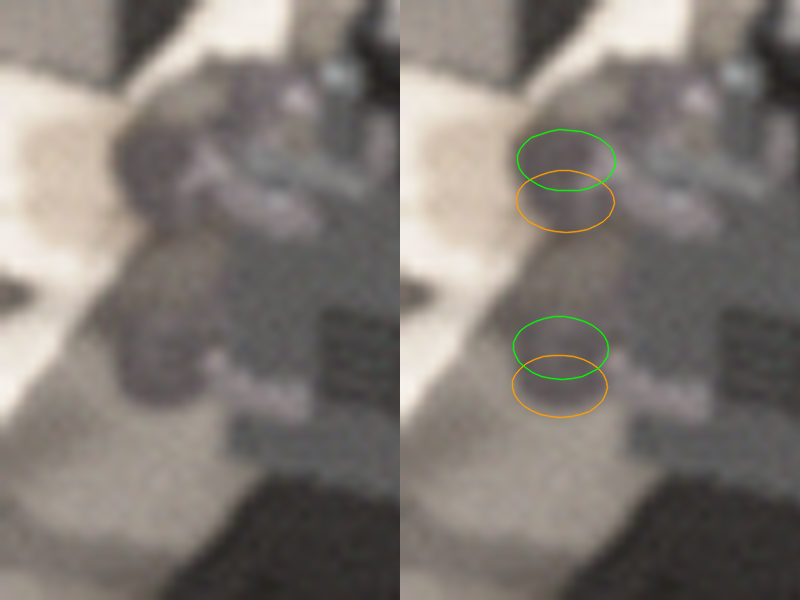

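The rings match the prediction within about 1 px (left edge 515–520, bottom 408–417 zoom). Go forward 90 mm along the enclosure's x.

>>> {"fn": "servo_tool", "kwargs": {
  "plan": [
    [0.02,0.005,0,0,0,0,0],
    [0.04,0.01,0,0,0,0,0],
    [0.05,0.012,0,0,0,0,0],
    [0.05,0.012,0,0,0,0,0],
    [0.05,0.012,0,0,0,0,0],
    [0.04,0.01,0,0,0,0,0],
    [0.03,0.008,0,0,0,0,0],
    [0.012,0.003,0,0,0,0,0],
    [0,0,0,0,0,0,0],
    [0,0,0,0,0,0,0],
    [0,0,0,0,0,0,0]
  ]
}}

```text
clock: 8.55
position: [613.6, -84.5, 176.9]
ee_rot: [0.785, -0.619, 0.0, -0.0]
contact_force: [-0.9, -0.8, -5.1]
gripper_width: 11.3
grasp_force: 58.5
```

```bash
python3 - <<'E'
from h import *
s=arm.read_state(); print(s["clock"],s["position"],s["contact_force"])
tx,ty,tz=s["position"]; yaw=np.radians(13.6); oz=tz-128
R=np.array([[np.cos(yaw),-np.sin(yaw)],[np.sin(yaw),np.cos(yaw)]]); print("knuckle",R@[0,82]+[tx,ty])
x,y,f=280,190,10
d=vision.get_image("scene"); a=cv2.resize(d["image"][y:y+60,x:x+60,::-1],None,fx=f,fy=f,interpolation=2); b=a.copy()
a=cv2.convertScaleAbs(a,alpha=1.5)
for z in(22,97):
  for h in (0,16):
    P=[[*(R@[15*np.cos(t),82+15*np.sin(t)]+[tx,ty]),oz+z+h] for t in np.linspace(0,6.28,30)]
    q=((proj(d,P)-[x,y]+.5)*f).astype(np.int32); cv2.polylines(b,[q.reshape(-1,1,2)],True,(0,255,0) if h else (0,160,255),1,cv2.LINE_AA)
for z in(32,107):
    q=((proj(d,[[595,-5.3,z],[595,-5.3,z+22]])-[x,y]+.5)*f).astype(np.int32); cv2.polylines(b,[q.reshape(-1,1,2)],False,(0,0,255),1,cv2.LINE_AA)
cv2.imwrite("pics/z6.png",np.hstack([a[:,:400],b[:,:400]]))
W=cloud(d); P=W[sel(W,(560,660),(-150,-35),(70,160))]; print(planefit(P))
E
```

```text
8.55 [613.62274724 -84.53852382 176.9112698 ] [-0.88489697 -0.79577003 -5.05968343]
knuckle [594.34109396  -4.83772177]
(array([609.1, -89.4, 115.6]), array([0.967, 0.255, 0.024]), 515, 0.69)
```

View pics/z6.png

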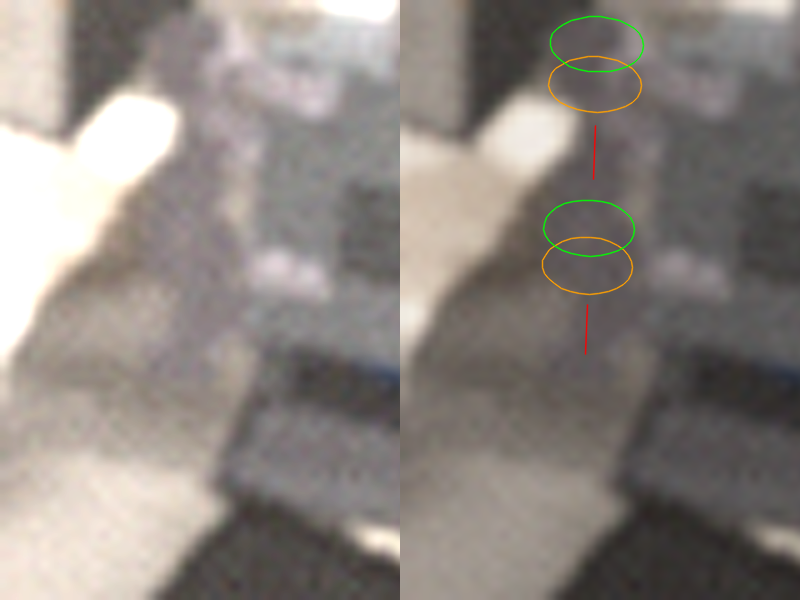

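The rings sit right above the brackets (zoom x 150–235), so the alignment looks consistent. Lower gently in stages and watch the force.

>>> {"fn": "servo_tool", "kwargs": {
  "plan": [
    [0,0,-0.02,0,0,0,0],
    [0,0,-0.02,0,0,0,0],
    [0,0,-0.015,0,0,0,0],
    [0,0,-0.01,0,0,0,0],
    [0,0,0,0,0,0,0]
  ]
}}

```text
clock: 9.22
position: [613.8, -84.4, 156.8]
ee_rot: [0.785, -0.619, -0.0, 0.0]
contact_force: [-0.6, 0.3, -3.7]
gripper_width: 11.6
grasp_force: 58.5
```

>>> {"fn": "servo_tool", "kwargs": {
  "plan": [
    [0,0,-0.01,0,0,0,0],
    [0,0,-0.01,0,0,0,0],
    [0,0,0,0,0,0,0]
  ]
}}

```text
clock: 9.6
position: [613.7, -84.4, 150.9]
ee_rot: [0.785, -0.619, -0.0, 0.0]
contact_force: [0.0, -0.2, -3.4]
gripper_width: 11.3
grasp_force: 58.5
```

>>> {"fn": "servo_tool", "kwargs": {
  "plan": [
    [0,0,-0.01,0,0,0,0],
    [0,0,-0.01,0,0,0,0],
    [0,0,-0.005,0,0,0,0],
    [0,0,0,0,0,0,0]
  ]
}}

```text
clock: 10.1
position: [613.8, -84.4, 143.5]
ee_rot: [0.785, -0.619, -0.0, 0.0]
contact_force: [0.7, -0.2, -4.2]
gripper_width: 11.4
grasp_force: 58.6
```

>>> {"fn": "servo_tool", "kwargs": {
  "plan": [
    [0,0,-0.005,0,0,0,0],
    [0,0,-0.005,0,0,0,0],
    [0,0,0,0,0,0,0]
  ]
}}

```text
clock: 10.48
position: [613.8, -84.4, 140.5]
ee_rot: [0.785, -0.619, -0.0, 0.0]
contact_force: [0.1, -0.9, -3.0]
gripper_width: 11.2
grasp_force: 58.6
```

>>> {"fn": "servo_tool", "kwargs": {
  "plan": [
    [0,0,-0.004,0,0,0,0],
    [0,0,-0.004,0,0,0,0],
    [0,0,0,0,0,0,0]
  ]
}}

```text
clock: 10.85
position: [613.8, -84.4, 138.1]
ee_rot: [0.785, -0.619, -0.0, 0.0]
contact_force: [0.3, -0.7, -3.8]
gripper_width: 10.9
grasp_force: 58.6
```

>>> {"fn": "servo_tool", "kwargs": {
  "plan": [
    [0,0,-0.004,0,0,0,0],
    [0,0,0,0,0,0,0]
  ]
}}

```text
clock: 11.1
position: [614.2, -84.6, 137.8]
ee_rot: [0.786, -0.619, 0.0, -0.0]
contact_force: [-0.4, 0.3, 0.6]
gripper_width: 11.4
grasp_force: 59.1
```

Contact at TCP z 138, exactly the seat height. Release and check before rising.

>>> {"fn": "servo_tool", "kwargs": {
  "plan": [
    [0,0,0,0,0,0,0.3],
    [0,0,0,0,0,0,0.6],
    [0,0,0,0,0,0,0.8],
    [0,0,0,0,0,0,0.8],
    [0,0,0,0,0,0,0.8],
    [0,0,0,0,0,0,0.8]
  ]
}}

```text
clock: 11.85
position: [613.9, -84.4, 137.1]
ee_rot: [0.785, -0.619, -0.0, 0.0]
contact_force: [0.1, -0.0, 0.0]
gripper_width: 68.3
grasp_force: 0.0
```

>>> {"fn": "servo_tool", "kwargs": {
  "plan": [
    [0,0,0.05,0,0,0,0.8],
    [0,0,0.1,0,0,0,0.8],
    [0,0,0.12,0,0,0,0.8],
    [-0.1,0,0.12,0,0,0,0.8],
    [-0.15,-0.1,0.1,0,0,0,0.8],
    [-0.15,-0.15,0.05,0,0,0,0.8],
    [-0.15,-0.15,0,0,0,0,0.8],
    [-0.1,-0.2,0,0,0,0,0.8],
    [0,-0.2,0,0,0,0,0.8],
    [0,-0.2,0,0,0,0,0.8],
    [0,0,0,0,0,0,0.8]
  ]
}}

```text
clock: 13.22
position: [423.0, -380.9, 298.5]
ee_rot: [0.784, -0.621, 0.0, 0.0]
contact_force: [-0.2, 1.2, 0.2]
gripper_width: 68.1
grasp_force: 0.0
```

```bash
python3 - <<'E'
from h import *
s=arm.read_state(); print(s["clock"],s["position"],s["contact_force"])
o=np.zeros((480,800,3),np.uint8)
for n,(x,y),ox in(("scene",(280,170),0),("top",(280,150),400)):
    d=vision.get_image(n); f=5; W=cloud(d)
    a=cv2.resize(d["image"][y:y+96,x:x+79,::-1],None,fx=f,fy=f,interpolation=2); o[:480,ox:ox+395]=a
    P=W[sel(W,(570,660),(-150,-35),(30,118))]
    if n=="scene": print(len(P),planefit(P))
    P=W[sel(W,(590,640),(-120,-50),(135,185))]; print("tab",len(P),rect(P) if len(P)>4 else "",P.max(0))
    P=W[sel(W,(560,625),(-30,30),(25,140))]; print("hinge",len(P),P.min(0),P.max(0))
cv2.imwrite("pics/z7.png",o)
E
```

```text
13.225 [ 423.01509777 -380.86067572  298.47851323] [-0.20565564  1.1831798   0.2115419 ]
720 (array([610.7, -90. ,  75.4]), array([ 0.967,  0.256, -0.005]), 481, 0.69)
tab 145 (array([610.6, -88.4]), array([16. , 41.3]), 12.0) [622.35204497 -67.25932899 176.86450231]
hinge 180 [577.15807464 -29.95908779  26.46083234] [624.63274865   8.91753839 129.79690991]
tab 61 (array([615.6, -85. ]), array([12.4, 39.3]), 14.2) [622.75212895 -65.36842623 178.04714789]
hinge 156 [581.93422319 -29.65775569  25.21470271] [624.88167542  12.85773305 138.07774967]
```

View pics/z7.png

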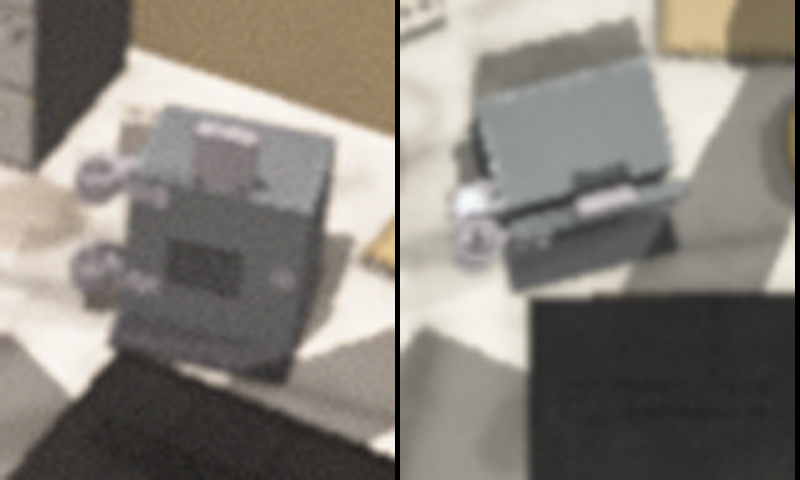

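The door hangs upright and shut across the opening (scene (225,255)). Both rings are on their pins (scene (100,178) and (97,268); the pin shows inside the ring in the top view at (478,240)), and the arm is clear. Handing in.

```bash
python3 -c "
from bench import arm
print(arm.job_done())"
```

```text
the job is handed in; nothing more can be done
None
```

The door hangs upright and shut on the enclosure with both knuckles on their pins, as checked in both camera views; the plain panel was not touched, and I handed the job in at about 13 s (no verdict came back).

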